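Raise the reading magnifier and slide the notebook to the pen tray

ROBOT

A 6-joint arm with a two-finger parallel gripper is mounted at the origin on the work surface; the furniture and walls round the work are solid. World frame = base frame: x ahead of the robot, y to its left, z up, the work surface at z = 0. Lengths are in m, angles in rad, forces in N, time in s.
With the tool pointing down it reaches from about 0.3 to 0.875 m from the base axis. Payload 6.4 kg.
Tool frame: the origin (TCP) lies between the finger pads; the fingertips stand 25 mm ahead of it and the grasp point (between the pads) lies 6 mm ahead of it; z points along the fingers, y is the line along which they close (so a half turn about z gives the same grasp; the last joint's range is limited). The gripper opens to 85 mm and grips with 20 to 120 N. Pads are 22 mm wide; open, the fingers measure 114 mm over their backs; the gripper's body (76 mm by 85 mm) begins 54 mm behind the grasp point. The pads swing forward as they close: fully open they stand 13 mm farther back than shut.
Start: joints at [-1.363, 0.181, 1.607, -0, 1.354, -0.206], TCP at [0.231, -0.526, 0.256] pointing down, gripper open.
Joint ranges: [-2.99, 2.99], [-0.89, 2.07], [0.3, 2.58], [-1.14, 4.28], [0, 2.63], [-3.12, 3.12]. Speed limits (rad/s): [2.57, 2.57, 3.01, 3.14, 3.14, 3.14].

INTERFACE

Orientations are given as [roll, pitch, yaw] about the fixed x, y, z axes, in that order (R = Rz(yaw) Ry(pitch) Rx(roll)).
In Python, from plant import r gives the robot as it stands. Calls block until the motion is done:
- r.goto(position, orientation): joint-space move of the TCP to a pose.
- r.servo_line(position, rotation=None, rate=0.15, max_force=None): straight line of the TCP; rotation=None keeps the orientation; rate is the mean speed in m/s. With max_force (N) it stops when the force on the tool has changed by that much, and returns True; else False.
- r.move_j(angles): joint-space move.
- r.move_gripper(opening): finger opening in m; the grip force is fixed at half the most; returns when the fingers have stopped.
- r.pause(seconds).
- r.solve_ik(position, orientation): joint angles nearest the present ones, or None.
- r.get_obs(): the state.
- r.get_image(name): name is "scene" or "top" or "wrist"; returns (picture, depth): 384x512x3 uint8, blue, green, red; 384x512 float32, m along the optical axis (not along the pixel's ray), 0 where there is no reading.
- r.camera_model(name): a dict with "fx", "fy", "cx", "cy" (pixels), "dist" ([k1, k2, p1, p2, k3] as OpenCV has them; the pictures are not rectified), "rvec" (rotation vector, rad) and "tvec" (3), from world to camera coordinates, as OpenCV has them; the wrist camera has in their place "mount" (4x4, takes a point from camera to tool coordinates, whose origin is the TCP and whose axes are the flange's). Camera axes: x right, y down, z forward; pixel columns grow to the right and rows downward; lengths in m; the calibration is good to about 2 mm. A picture is of the moment at which its call begins: read the wrist's pose just before it. camera_model takes no time and is no camera call.
A pose or a line that the arm cannot do raises r.IKError and nothing moves.
- r.hand_in(): hands the job in; it is judged then, once.
The state is a dict: "time_s": time; "joints": joint angles; "joint_vel": joint speeds; "joint_torque": joint torques, N m; "tool_pos": TCP position; "tool_rot": TCP orientation; "force": force on the tool from outside, world axes, zero at the start; "moment": the same for the moment, N m; "width": finger opening in m; "grasp_force": force on a finger pad.
Only numpy, scipy, OpenCV 4.12 (cv2) and the standard library are available. Lean on these libraries where they do the work, as an engineer would, in place of code of your own. Each camera call takes 0.05 s, during which the arm holds its last target. There are 200 camera calls.

TASK

With the fingertips only, and without gripping anything, gently push the counterweighted arm of the reading magnifier up past its balance point so that it stays raised by itself. Then slide the notebook that lay under it sideways across the desk, without lifting it, until its long edge lies flat against a long side of the pen tray, with at least half of that edge alongside the tray. Leave the other things on the desk where they are.

Things in the scene. Friction and masses are not known exactly. Their poses are not given: they have to be found in the camera images.
- magnifier_arm (a joint): Hinge of the magnifier's swing arm, rad. 0 = lowered, arm level; grows as the arm rises; upper stop 1.62 (just past upright). Gravity holds it down below its balance point at about 0.85 and carries it up to the upper stop beyond that. The arm (about 0.7 kg) turns freely with a little damping; lifting at the handle takes 1 to 2 N. It can be pushed up from below at the handle bar or the lens rim, or levered up by pressing down on the counterweight (4 to 10 N).
- handle_bar (a point): Centre of the black handle bar across the free end of the arm: a round bar 11 mm thick and 91 mm long, along the hinge axis, 198 mm from the hinge. 115 mm above the desk when lowered. Axes move with the arm: y along the bar, x from handle to hinge. Between handle and hinge lies the round lens, 97 mm across, in the plane of the arm, its centre 132 mm from the hinge.
- hinge_mid (a point): Middle of the hinge axis, 115 mm above the desk, between two upright cheeks (30 mm deep, 129 mm high, 65 mm apart over all) on a steel foot 90 x 100 x 16 mm (from 40 mm in front of the hinge to 50 mm behind it). The stand is fixed to the desk. Axes: x from the handle side towards the back of the stand (horizontal), y along the hinge, z up. The handle moves from -x (lowered) over +z (raised).
- counterweight (a point): Centre of the steel counterweight, a cylinder 38 mm across and 40 mm wide along the hinge axis, on a short crank fixed to the arm: 30 mm behind and 56 mm above the hinge when the arm is lowered; 56 mm behind and 30 mm below it when raised.
- notebook: Loose closed notebook with black covers, 148 x 110 x 16 mm, 0.2 kg, lying flat under the lens and handle. Origin at the centre of its underside; x along its 148 mm edges, y along its 110 mm edges, z up.
- pen_tray: Low wooden pen tray with a pencil in it, 230 mm long, 55 mm wide, 14 mm high, fixed to the desk; to the left or to the right of the notebook. Origin at the centre of its underside; its y axis runs along its length, its x axis across (the long sides lie 27.5 mm either side of the origin).
- stapler: Bystander: black stapler 153 x 36 x 44 mm, on the other side of the notebook from the tray. Origin at the centre of its underside, y along its length.
- eraser: Bystander: eraser 52 x 21 x 12 mm, origin under its centre.
- ink_bottle: Bystander: ink bottle 49 x 48 x 58 mm, origin under its centre.
- desk_clock: Bystander: small brass clock 35 x 80 x 87 mm, origin under its centre.
- rubber_stamp: Bystander: upright hand stamp 24 x 48 x 66 mm, origin under its centre.
- binder_clip: Bystander: binder clip 32 x 31 x 43 mm, origin under its centre.
Mind the look-alikes: they are no part of the job. There is more than one size of the notebook; the job needs the larger.

How it is judged:
By the outcome, as a careful person would: the job done as asked, in the order asked, and still so for the second after the job is handed in, with the robot touching nothing.
It also fails if it takes over 62 s, if anything falls off the work surface, if the arm or the gripper's body presses on something with over 40 N, if the wrist force passes 120 N, or if a joint passes its speed limit or range.

## Working session

There is one attempt and no reset: what is moved stays moved. The work goes in short steps, each a Python script; the robot and the scene stay as the last script left them, time stands still between calls to the robot, and variables do not carry over. Pictures are saved under pics/ and viewed, at most 10 in all, crops included, and the job is handed in when it is done.

```bash
mkdir -p pics; ls
python3 - <<'E'
from plant import r
import cv2,numpy as np
for n in("top","scene"):
    im,d=r.get_image(n); cv2.imwrite(f"pics/{n}0.png",im); np.save(f"{n}0.npy",d)
    print(n,r.camera_model(n))
print(r.get_obs())
E
```

```text
pics
top {'fx': 439.32489543242093, 'fy': 439.32489543242093, 'cx': 261.44246550325784, 'cy': 191.76706317960878, 'dist': array([-0.07547878,  0.        ,  0.        ,  0.        ,  0.        ]), 'rvec': array([ 2.18049762, -2.14016383,  0.1415858 ]), 'tvec': array([-0.01729338,  0.51405772,  1.29098698])}
scene {'fx': 384.8347464803551, 'fy': 384.8347464803551, 'cx': 251.81718485857604, 'cy': 186.62463925510485, 'dist': array([-0.12416406,  0.        ,  0.        ,  0.        ,  0.        ]), 'rvec': array([ 0.71338908, -2.40289557,  1.38295742]), 'tvec': array([0.4528061 , 0.26170945, 1.14637791])}
{'time_s': 0.1, 'joints': array([-1.36332458e+00,  1.81474591e-01,  1.60790232e+00,  2.69614573e-05,
        1.35378456e+00, -2.06320114e-01]), 'joint_vel': array([ 0.00034081, -0.00129669, -0.0054223 , -0.00058249, -0.00095391,
       -0.00013159]), 'joint_torque': array([ 1.10627800e-04, -4.45880914e+01, -3.52238488e+01, -3.37148604e-04,
        4.25034217e-03, -5.34832594e-06]), 'tool_pos': array([ 0.23111646, -0.52601689,  0.25547254]), 'tool_rot': array([-3.14006249e+00, -3.47150348e-04,  4.13785774e-01]), 'force': array([ 0.29264545,  0.82446282, -0.22979618]), 'moment': array([-0.01315587,  0.03034677, -0.02855863]), 'grasp_force': 0.0, 'width': 0.08537887128708764}
```

View pics/top0.png

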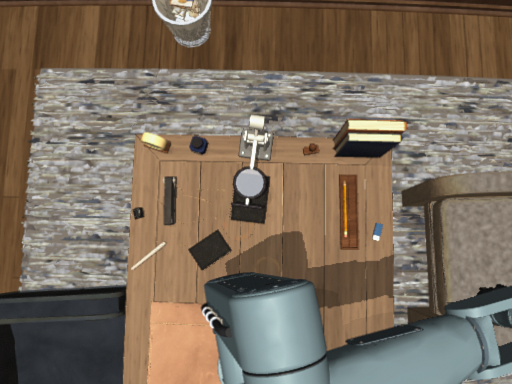

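View pics/scene0.png

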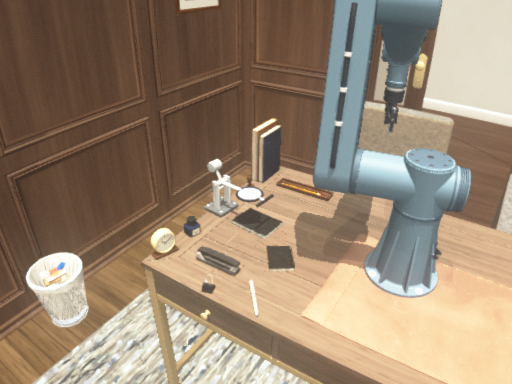

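```bash
cat > h.py <<'E'
from plant import r
import cv2,numpy as np
from scipy.spatial.transform import Rotation as R
def cam(n):
    m=r.camera_model(n);K=np.array([[m['fx'],0,m['cx']],[0,m['fy'],m['cy']],[0,0,1]]);return m,K
def ortho(n,im,z,x0,x1,y0,y1,s=1000):
    """map: row 0 = x1, col 0 = y1 ; s px per m"""
    m,K=cam(n)
    xs=x1-np.arange(int((x1-x0)*s))/s; ys=y1-np.arange(int((y1-y0)*s))/s
    X,Y=np.meshgrid(xs,ys,indexing='ij')
    P=np.stack([X,Y,np.full_like(X,z)],-1).reshape(-1,3)
    uv=cv2.projectPoints(P,m['rvec'],m['tvec'],K,m['dist'])[0].reshape(X.shape+(2,)).astype(np.float32)
    return cv2.remap(im,uv[...,0],uv[...,1],cv2.INTER_CUBIC)
def world(n,u,v,d=None,z=None):
    m,K=cam(n);q=cv2.undistortPoints(np.array([[[u,v]]],float),K,m['dist']).ravel()
    Rm=cv2.Rodrigues(m['rvec'])[0];ray=Rm.T@np.array([*q,1]);c=-Rm.T@m['tvec']
    if d is None: d=(z-c[2])/ray[2]
    return c+d*ray
E
python3 - <<'E'
from h import *
im=cv2.imread("pics/top0.png")
m,K=cam("top");print("campos",-cv2.Rodrigues(m['rvec'])[0].T@m['tvec'])
o=ortho("top",im,0.016,0.38,0.93,-0.4,0.35,1000)
for k in range(0,750,50): cv2.line(o,(k,0),(k,4),(0,0,255),1)
cv2.imwrite("pics/o1.png",o)
d=np.load("top0.npy")
for u,v in[(257,122),(248,203),(251,170),(250,185),(258,205),(268,140),(245,140),(250,213),(348,212),(170,200)]:
    print(u,v,world("top",u,v,d=float(d[v,u])).round(4))
E
```

```text
campos [ 3.50361099e-01 -3.39397967e-04  1.34478577e+00]
257 122 [0.6857 0.0087 0.1864]
248 203 [0.4713 0.03   0.1163]
251 170 [0.5662 0.0236 0.1118]
250 185 [0.5228 0.0255 0.1133]
258 205 [0.4662 0.0018 0.1154]
268 140 [ 0.6783 -0.0252  0.0158]
245 140 [0.6516 0.0425 0.1188]
250 213 [0.4512 0.0258 0.0108]
348 212 [ 0.4606 -0.2758 -0.0007]
170 200 [0.4824 0.2637 0.0482]
```

View pics/o1.png

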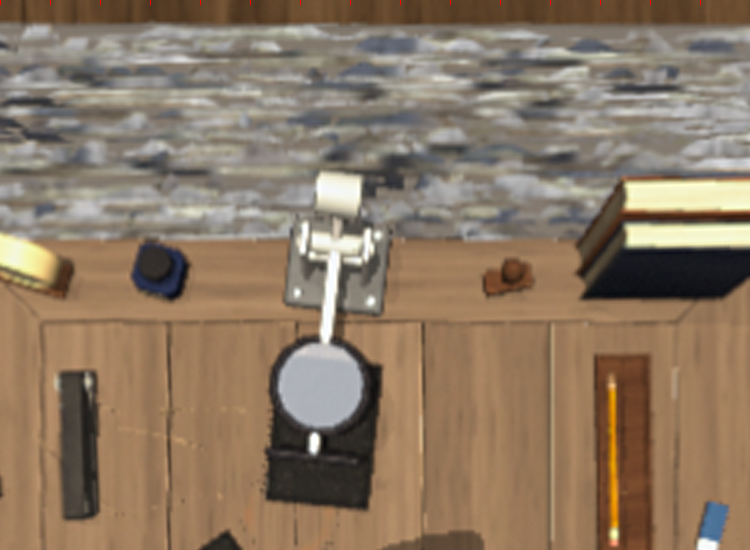

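Run:
```python
from h import *
im=cv2.imread("pics/top0.png")
A=ortho("top",im,0.115,0.42,0.72,-0.05,0.08,2000)
N=ortho("top",im,0.016,0.34,0.64,-0.05,0.15,2000)
T=ortho("top",im,0.014,0.32,0.62,-0.32,-0.22,2000)
print(A.shape,N.shape,T.shape)
cv2.imwrite("pics/c2.png",np.hstack([A,N,T]))
# line fits on dark notebook: right edge & bottom edge & left edge
g=ortho("top",cv2.cvtColor(im,cv2.COLOR_BGR2GRAY),0.016,0.38,0.62,-0.10,0.15,1000).astype(float)
def col(xr,lo,hi,sgn):  # edge y at given x row, max gradient
    row=cv2.GaussianBlur(g,(0,0),1.5)[int((0.62-xr)*1000)]; gr=sgn*np.gradient(row)
    a,b=int((0.15-hi)*1000),int((0.15-lo)*1000); k=a+np.argmax(gr[a:b]); w=gr[k-3:k+4].clip(0); return 0.15-((np.arange(k-3,k+4)*w).sum()/w.sum())/1000
for name,lo,hi,s,xs in(("right",-.06,0.0,1,np.arange(.43,.56,.01)),("left",.06,.11,-1,np.arange(.43,.47,.01))):
    ys=np.array([col(x,lo,hi,s) for x in xs]); p=np.polyfit(xs,ys,1); print(name,p,ys.round(4))
```

```text
(600, 260, 3) (600, 400, 3) (600, 200, 3)
right [-0.10032413  0.02391452] [-0.0182 -0.0208 -0.0209 -0.0232 -0.0238 -0.024  -0.0251 -0.0259 -0.0269
 -0.0288 -0.0289 -0.0309 -0.0311 -0.0319]
left [-0.06234081  0.11101882] [0.0841 0.0838 0.083  0.0823]
```

View pics/c2.png

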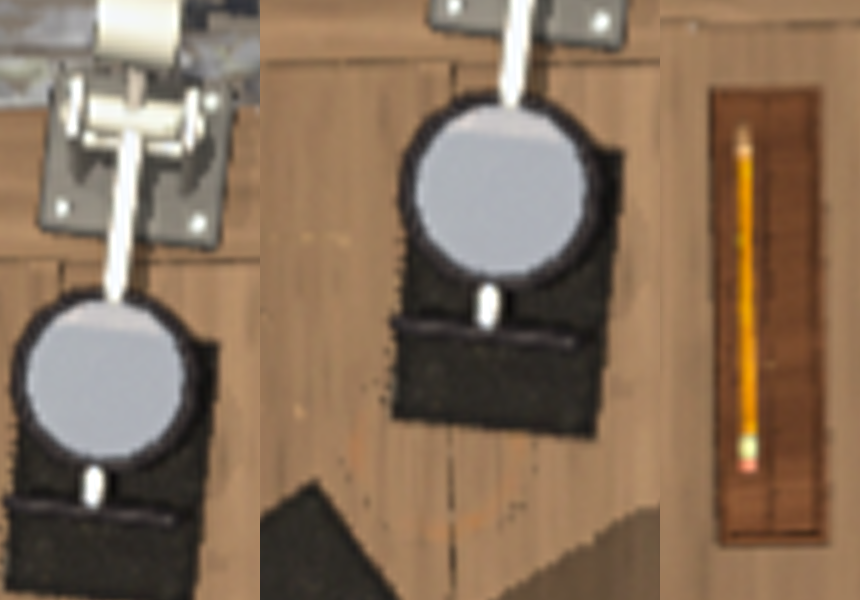

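```bash
cat >> h.py <<'E'
H=np.array([.6635,.0125,.115]); X=np.array([.9947,-.103,0]); Y=np.array([.103,.9947,0]); Z=np.array([0,0,1.])
def ori(az,e,spin):
    """tool z = Y turned by -az about vertical, dipping e; spin about tool z"""
    h=R.from_euler('z',-az).apply(Y); a=np.cos(e)*h-np.sin(e)*Z
    y=np.cross(Z,a); y/=np.linalg.norm(y)
    M=R.from_matrix(np.stack([np.cross(y,a),y,a],1))*R.from_euler('z',spin)
    return M.as_euler('xyz'),a
def arc(q,d,s=-.040): return H+s*Y+.198*(-np.cos(q)*X+np.sin(q)*Z)-d*(np.sin(q)*X+np.cos(q)*Z)
E
python3 - <<'E'
from h import *
j0=r.get_obs()['joints']
for az in(0,.4,.8,1.2):
  for e in(.25,.4):
    for sp in(0,np.pi/2,np.pi,-np.pi/2):
      o,a=ori(az,e,sp); P=[arc(0,.03)-.11*a]+[arc(q,d) for q,d in((0,.03),(0,.018),(.5,.018),(1.1,.018))]
      S=[r.solve_ik(p,o) for p in P]
      print(az,e,round(sp,1),["ok" if s is not None else "-" for s in S], None if S[0] is None else np.round(S[0],2), None if S[-1] is None else np.round(S[-1],2))
E
```

```text
0 0.25 0 ['ok', 'ok', 'ok', 'ok', 'ok'] [-0.96  0.75  1.69  0.72  1.86  2.03] [-0.72  0.48  1.65  1.    1.92  2.4 ]
0 0.25 1.6 ['ok', 'ok', 'ok', 'ok', 'ok'] [-0.96  0.75  1.69  0.72  1.86 -2.68] [-0.72  0.48  1.65  1.    1.92 -2.31]
0 0.25 3.1 ['ok', 'ok', 'ok', 'ok', 'ok'] [-0.96  0.75  1.69  0.72  1.86 -1.11] [-0.72  0.48  1.65  1.    1.92 -0.74]
0 0.25 -1.6 ['ok', 'ok', 'ok', 'ok', 'ok'] [-0.96  0.75  1.69  0.72  1.86  0.46] [-0.72  0.48  1.65  1.    1.92  0.83]
0 0.4 0 ['ok', 'ok', 'ok', 'ok', 'ok'] [-0.94  0.62  1.74  0.68  1.77  2.07] [-0.7   0.41  1.65  0.92  1.84  2.43]
0 0.4 1.6 ['ok', 'ok', 'ok', 'ok', 'ok'] [-0.94  0.62  1.74  0.68  1.77 -2.64] [-0.7   0.41  1.65  0.92  1.84 -2.28]
0 0.4 3.1 ['ok', 'ok', 'ok', 'ok', 'ok'] [-0.94  0.62  1.74  0.68  1.77 -1.07] [-0.7   0.41  1.65  0.92  1.84 -0.71]
0 0.4 -1.6 ['ok', 'ok', 'ok', 'ok', 'ok'] [-0.94  0.62  1.74  0.68  1.77  0.5 ] [-0.7   0.41  1.65  0.92  1.84  0.86]
0.4 0.25 0 ['ok', 'ok', 'ok', 'ok', 'ok'] [-1.18  0.6   2.02  0.86  1.65  1.97] [-0.81  0.28  1.94  1.19  1.65  2.44]
0.4 0.25 1.6 ['ok', 'ok', 'ok', 'ok', 'ok'] 
[... 1718 characters left out ...]
03  2.18  1.28  1.28  1.05]
1.2 0.25 0 ['-', 'ok', 'ok', '-', 'ok'] None [-0.73 -0.18  2.43  1.74  0.97  2.49]
1.2 0.25 1.6 ['-', '-', 'ok', '-', 'ok'] None [-0.73 -0.18  2.43  1.74  0.97 -2.22]
1.2 0.25 3.1 ['-', 'ok', 'ok', '-', 'ok'] None [-0.73 -0.18  2.43  1.74  0.97 -0.65]
1.2 0.25 -1.6 ['-', 'ok', 'ok', '-', 'ok'] None [-0.73 -0.18  2.43  1.74  0.97  0.92]
1.2 0.4 0 ['-', 'ok', 'ok', '-', 'ok'] None [-0.69 -0.26  2.38  1.49  0.85  2.76]
1.2 0.4 1.6 ['-', 'ok', 'ok', '-', 'ok'] None [-0.69 -0.26  2.38  1.49  0.85 -1.95]
1.2 0.4 3.1 ['-', 'ok', 'ok', '-', 'ok'] None [-0.69 -0.26  2.38  1.49  0.85 -0.38]
1.2 0.4 -1.6 ['-', 'ok', 'ok', '-', 'ok'] None [-0.69 -0.26  2.38  1.49  0.85  1.19]
```

Run:
```python
from h import *
print(r.camera_model("wrist")["mount"].round(3))
r.move_gripper(0.0)
o,a=ori(0,.3,np.pi)
p=arc(0,.03)
r.goto(p-.13*a+[0,0,.08],o)
print(r.get_obs()['force'],r.get_obs()['tool_pos'])
print(r.servo_line(p-.11*a,rate=.1,max_force=15), r.servo_line(p,rate=.08,max_force=8))
s=r.get_obs();print(s['time_s'],s['force'],s['tool_pos'],p)
im,d=r.get_image("scene");cv2.imwrite("pics/s3.png",cv2.resize(im[120:280,150:400],None,fx=3,fy=3))
```

```text
[[ 0.001 -0.958 -0.285  0.073]
 [ 1.     0.001  0.001  0.001]
 [-0.    -0.285  0.958 -0.118]
 [ 0.     0.     0.     1.   ]]
[ 0.2181992  -0.33347299 -0.21938047] [ 0.44973118 -0.13123615  0.20368805]
False False
5.1083 [ 0.14379114  0.46610856 -0.35407525] [ 0.46264151 -0.00741424  0.08507576] [ 0.4624294 -0.006894   0.085    ]
```

View pics/s3.png

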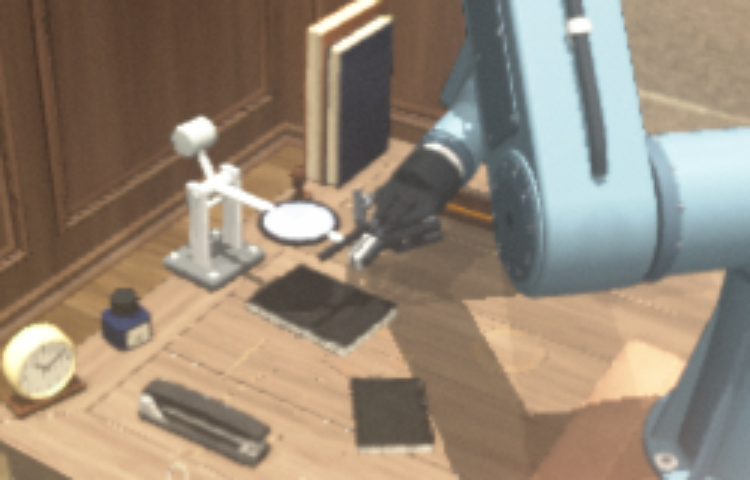

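Run:
```python
from h import *
for q,d in((0,.02),(.12,.018),(.25,.018)):
    hit=r.servo_line(arc(q,d),rate=.05,max_force=12); s=r.get_obs(); print(q,hit,s['force'].round(2),s['tool_pos'].round(4),s['time_s'])
im,d=r.get_image("top");cv2.imwrite("pics/t4.png",cv2.resize(im[90:260,180:400],None,fx=3,fy=3))
```

```text
0 False [-0.37 -0.24 -0.47] [ 0.4626 -0.0072  0.0954] 5.5083
0.12 False [ 1.03 -0.96 -1.8 ] [ 0.4618 -0.0069  0.1209] 6.175
0.25 False [ 0.64 -1.15 -0.3 ] [ 0.4641 -0.007   0.1466] 6.8417
```

View pics/t4.png

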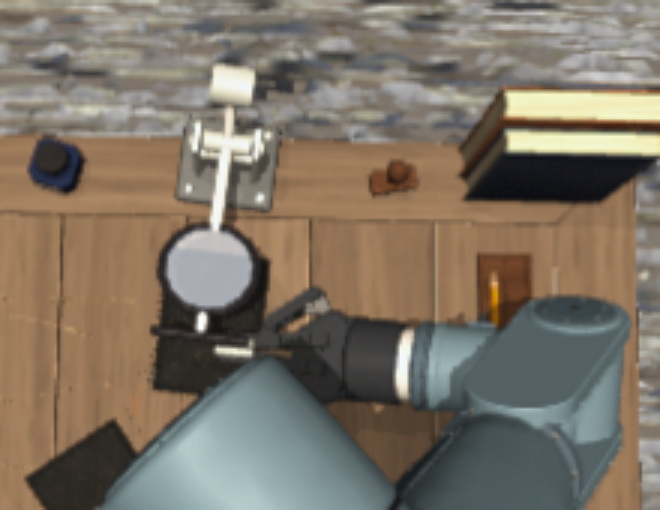

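Run:
```python
from h import *
im,d=r.get_image("top")
for u,v in((180+232//3,90+351//3),(180+200//3,90+320//3),(180+170//3,90+330//3),(180+210//3,90+260//3),(180+305//3,90+297//3),(180+232//3,90+85//3)):
    print(u,v,world("top",u,v,d=float(d[v,u])).round(4))
print(r.get_obs()['width'], r.get_obs()['force'])
```

```text
257 207 [0.4577 0.0043 0.1473]
246 196 [0.4855 0.0346 0.164 ]
236 200 [0.4736 0.0611 0.169 ]
250 176 [0.5432 0.0253 0.1471]
281 189 [ 0.5056 -0.0595  0.1701]
257 118 [0.6985 0.009  0.1812]
8.300142213340146e-05 [ 0.46712801 -0.75495902 -1.50829695]
```

Run:
```python
from h import *
for q in(.4,.55,.7,.82,.92,1.02):
    hit=r.servo_line(arc(q,.018),rate=.06,max_force=15); s=r.get_obs(); print(q,hit,s['force'].round(2),s['tool_pos'].round(4),round(s['time_s'],2))
r.pause(.8)
im,d=r.get_image("scene");cv2.imwrite("pics/s5.png",cv2.resize(im[80:280,150:400],None,fx=2.8,fy=2.8))
```

```text
0.4 False [ 0.01 -0.33 -0.66] [ 0.4709 -0.0077  0.1757] 7.59
0.55 False [-0.43 -0.94  0.02] [ 0.4821 -0.0089  0.2032] 8.24
0.7 False [-0.91 -1.04 -0.12] [ 0.4972 -0.0104  0.2288] 8.89
0.82 False [-0.67  0.79 -0.54] [ 0.5119 -0.0119  0.2477] 9.44
0.92 False [-0.24  0.62 -0.19] [ 0.5259 -0.0135  0.2618] 9.93
1.02 False [-1.16 -0.35  0.08] [ 0.5412 -0.015   0.2744] 10.41
```

View pics/s5.png

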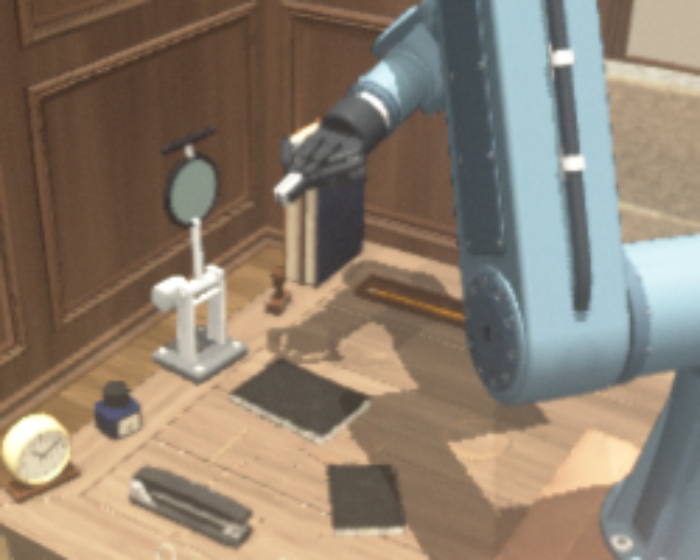

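Run:
```python
from h import *
p=r.get_obs()['tool_pos']
r.servo_line(p+[-.08,-.08,.03],rate=.15)
im,d=r.get_image("top"); cv2.imwrite("pics/top6.png",im)
g=ortho("top",cv2.cvtColor(im,cv2.COLOR_BGR2GRAY),0.016,0.34,0.64,-0.06,0.15,2000)
m=(g<75).astype(np.uint8)
n,l,st,c=cv2.connectedComponentsWithStats(m)
for i in range(1,n):
    if st[i,4]>5000:
        ct=cv2.findContours((l==i).astype(np.uint8),cv2.RETR_EXTERNAL,cv2.CHAIN_APPROX_NONE)[0][0]
        b=cv2.boxPoints(cv2.minAreaRect(ct)); print(st[i,4]/4,np.round(np.stack([.64-b[:,1]/2000,.15-b[:,0]/2000],1),4).tolist())
cv2.imwrite("pics/n6.png",g)
j=r.get_obs()['joints']
for psi in(np.pi/2-.1,-np.pi/2-.1):
  for z in(.15,.03): print(psi,r.solve_ik([.5,.13,z],[np.pi,0,psi]))
print(j, r.get_obs()['time_s'])
```

```text
15184.25 [[0.42660000920295715, 0.0869000032544136], [0.5764999985694885, 0.07209999859333038], [0.5659999847412109, -0.03440000116825104], [0.41600000858306885, -0.019700000062584877]]
2652.75 [[0.39899998903274536, 0.15000000596046448], [0.39899998903274536, 0.08150000125169754], [0.34049999713897705, 0.08150000125169754], [0.34049999713897705, 0.15000000596046448]]
1.4707963267948965 [ 2.43254780e-02  1.76629500e-01  1.84441159e+00 -4.44089210e-16
  1.12055157e+00  1.24325478e-01]
1.4707963267948965 [ 2.43254780e-02  3.82635203e-01  1.88570361e+00 -4.44089210e-16
  8.73253839e-01  1.24325478e-01]
-1.6707963267948966 [ 2.43254780e-02  1.76629500e-01  1.84441159e+00 -4.44089210e-16
  1.12055157e+00 -3.01726718e+00]
-1.6707963267948966 [ 2.43254780e-02  3.82635203e-01  1.88570361e+00 -4.44089210e-16
  8.73253839e-01 -3.01726718e+00]
[-0.92030217  0.36616703  1.72926877  0.82410421  2.04383194 -0.84320869] 12.2417
```

View pics/n6.png

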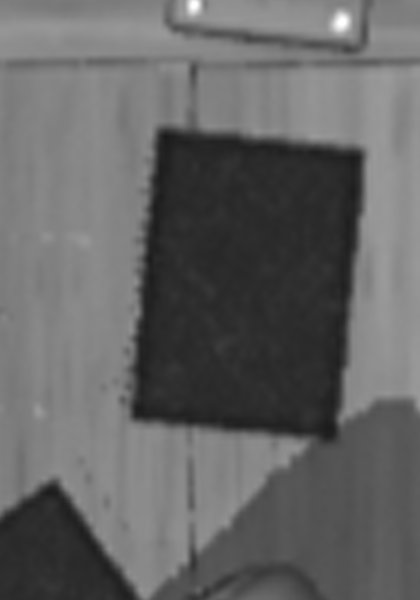

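Run:
```python
from h import *
def say(t,hit=None):
    s=r.get_obs();print(t,hit,s['force'].round(2),s['tool_pos'].round(4),s['tool_rot'].round(3),round(s['width'],4),round(s['time_s'],2))
psi=np.pi/2-.098; n=np.array([.098,.995,0]); c=np.array([.4963,.0262,0])
r.goto([.45,.11,.28],[np.pi,0,psi]); r.move_gripper(.085)
s0=c+n*(.055+.011+.025)
r.servo_line(s0+[0,0,.10],rate=.2); say("hover")
h=r.servo_line(s0+[0,0,.018],rate=.08,max_force=6); say("down",h)
if not h:
    t=c+n*(.055+.011-.015); h=r.servo_line(t+[0,0,.018],rate=.06,max_force=12); say("contact",h)
    im,d=r.get_image("top");cv2.imwrite("pics/t7.png",im[120:300,180:420])
```

```text
hover None [ 0.31 -0.16  0.26] [0.5057 0.1168 0.1009] [ 3.14  -0.     1.473] 0.0849 15.15
down False [ 0.47 -0.2  -0.21] [0.5057 0.1168 0.0185] [ 3.141 -0.     1.473] 0.085 16.32
contact False [-0.11 -0.    0.23] [0.5013 0.0768 0.018 ] [-3.142  0.     1.473] 0.085 17.14
```

Run:
```python
from h import *
def say(t,hit=None):
    s=r.get_obs();print(t,hit,s['force'].round(2),s['tool_pos'].round(4),s['tool_rot'].round(3),round(s['time_s'],2))
for y,w in((.03,-.06),(-.03,-.02),(-.08,.016)):
    h=r.servo_line([.501,y,.018],[np.pi,0,np.pi/2+w],rate=.06,max_force=12); say(y,h)
im,d=r.get_image("scene");cv2.imwrite("pics/s8.png",cv2.resize(im[80:280,150:400],None,fx=2.8,fy=2.8))
```

```text
0.03 False [ 0.28 -0.74 -0.01] [0.5011 0.03   0.018 ] [3.141 0.    1.511] 18.12
-0.03 False [ 0.26 -0.16  0.07] [ 0.501 -0.03   0.018] [3.142 0.    1.551] 19.27
-0.08 False [ 0.24 -0.95  0.62] [ 0.501 -0.08   0.018] [3.142 0.    1.587] 20.26
```

View pics/s8.png

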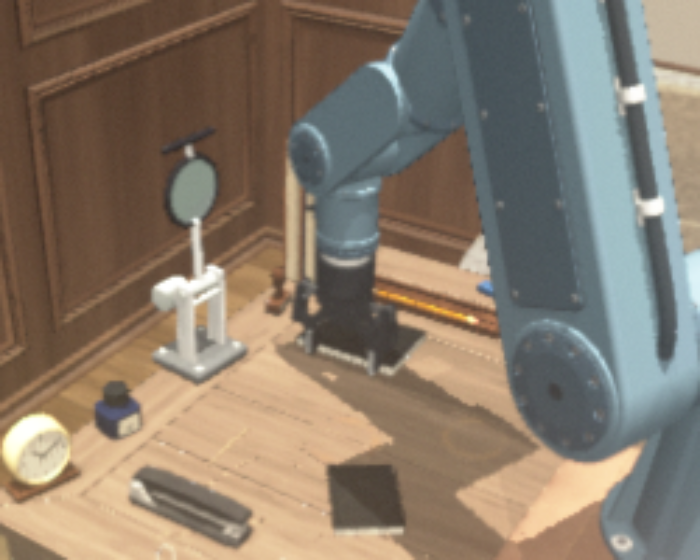

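Run:
```python
from h import *
def say(t,hit=None):
    s=r.get_obs();print(t,hit,s['force'].round(2),s['tool_pos'].round(4),s['tool_rot'].round(3),round(s['time_s'],2))
h=r.servo_line([.501,-.115,.018],rate=.05,max_force=8); say("a",h)
for k in range(12):
    if h: break
    h=r.servo_line([.501,-.1175-.0025*k,.018],rate=.02,max_force=8); say(k,h)
r.pause(.2); say("end")
```

```text
a False [ 0.33  0.82 -0.35] [ 0.501  -0.1152  0.018 ] [3.142 0.    1.587] 21.16
0 False [-0.25 -1.08 -0.17] [ 0.501  -0.1175  0.018 ] [3.141 0.    1.587] 21.43
1 False [-0.54  0.34 -0.12] [ 0.501  -0.1201  0.018 ] [3.142 0.    1.587] 21.71
2 False [ 0.68 -0.    0.29] [ 0.501  -0.1227  0.018 ] [3.142 0.    1.587] 21.98
3 False [-1.38  1.15  0.69] [ 0.5011 -0.1253  0.018 ] [3.141 0.    1.587] 22.26
4 False [0.16 0.69 0.01] [ 0.501  -0.1278  0.018 ] [3.142 0.    1.587] 22.53
5 False [ 0.23 -0.01 -0.27] [ 0.501  -0.1302  0.018 ] [3.142 0.    1.587] 22.81
6 False [ 0.21  0.3  -0.73] [ 0.501  -0.1327  0.018 ] [3.142 0.    1.587] 23.08
7 False [ 0.4  -0.28  0.22] [ 0.501  -0.1353  0.018 ] [3.141 0.    1.587] 23.36
8 True [0.91 1.04 1.41] [ 0.5005 -0.1361  0.0176] [-3.141e+00 -3.000e-03  1.587e+00] 23.57
end None [0.19 0.49 0.6 ] [ 0.4999 -0.136   0.0172] [-3.139e+00 -3.000e-03  1.587e+00] 23.77
```

Run:
```python
from h import *
def say(t,hit=None):
    s=r.get_obs();print(t,hit,s['force'].round(2),s['tool_pos'].round(4),s['tool_rot'].round(3),round(s['time_s'],2))
o=[np.pi,0,np.pi/2+.016]
r.servo_line([.5,-.09,.018],o,rate=.1); r.servo_line([.5,-.09,.06],rate=.1)
r.move_gripper(0.)
r.servo_line([.496,-.09,.033],rate=.1,max_force=8); say("down")
h=r.servo_line([.496,-.128,.033],rate=.05,max_force=8); say("a",h)
for k in range(10):
    if h: break
    h=r.servo_line([.496,-.1305-.0025*k,.033],rate=.02,max_force=15); say(k,h)
r.servo_line([.496,-.09,.033],rate=.1); r.servo_line([.47,-.05,.15],rate=.2)
r.goto([.35,.2,.30],o)
im,d=r.get_image("top");cv2.imwrite("pics/top9.png",im)
O=ortho("top",im,.015,.33,.63,-.32,-.10,2400);cv2.imwrite("pics/n9.png",cv2.resize(O,None,fx=.83,fy=.83)); say("away")
```

```text
down None [ 0.25 -0.15  0.23] [ 0.4956 -0.0899  0.0327] [-3.141e+00 -1.000e-03  1.587e+00] 26.13
a False [ 0.08 -0.21  0.76] [ 0.4959 -0.1278  0.0329] [-3.141 -0.     1.587] 27.04
0 False [0.4  0.62 0.26] [ 0.496  -0.1304  0.033 ] [3.142 0.    1.587] 27.32
1 False [ 0.39  0.26 -0.3 ] [ 0.4961 -0.1331  0.033 ] [3.141 0.    1.587] 27.59
2 False [ 0.11 -0.32  0.46] [ 0.496  -0.1357  0.033 ] [3.142 0.    1.587] 27.87
3 False [2.08 7.21 2.28] [ 0.4959 -0.1366  0.0329] [-3.141e+00 -3.000e-03  1.586e+00] 28.14
4 True [1.   2.53 2.31] [ 0.4956 -0.1365  0.0326] [-3.141 -0.008  1.585] 28.35
away None [-0.52 -0.36 -0.12] [0.3503 0.1992 0.299 ] [-3.140e+00  1.000e-03  1.585e+00] 31.0
```

View pics/n9.png

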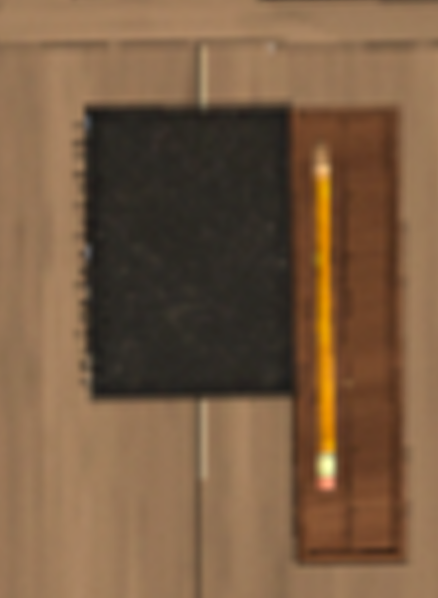

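Run:
```python
from h import *
im,d=r.get_image("top"); a=cv2.imread("pics/top0.png"); df=cv2.absdiff(im,a).max(2)
for n,(u,v) in dict(stapler=(170,200),ink=(198,145),clock=(155,142),stamp=(311,149),clip=(138,213),eraser=(378,231),decoy=(210,250)).items():
    print(n,df[v-14:v+15,max(u-14,0):u+15].mean().round(1))
print("lens/handle z",max(world("top",u,v,d=float(d[v,u]))[2] for u in range(240,275) for v in range(100,160) if d[v,u]>0))
print(r.hand_in())
```

```text
stapler 3.3
ink 2.3
clock 2.7
stamp 2.5
clip 18.3
eraser 2.6
decoy 11.8
lens/handle z 0.32083945023879257
the job is handed in; nothing more can be done
None
```

I handed the job in at about 31 s. The magnifier arm stays up on its own, and the larger notebook lies flat along the pen tray's left side with its whole long edge alongside. In my before/after image check the stapler, ink bottle, clock, stamp and eraser look unmoved, but the binder clip and small notebook areas did differ; the arm never worked near the clip, and I did not check whether robot shadow or occlusion explains either difference.

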